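# Call for more connector housings

### The arm

A 7-joint arm with a two-finger parallel gripper is mounted at the origin on a cart in front of the work surface, level with it; the furniture and walls round the work are solid. World frame = base frame: x ahead of the robot, y to its left, z up, the work surface at z = 0. Lengths are in m, angles in rad, forces in N, time in s.
With the tool pointing down it reaches from about 0.425 to 0.825 m from the base axis. Payload 3.6 kg.
Tool frame: the origin (TCP) lies between the finger pads, 19 mm behind the fingertips; this is the grasp point; z points along the fingers, y is the line along which they close (so a half turn about z gives the same grasp; the last joint's range is limited). The gripper opens to 93 mm and grips with 3 to 60 N. Pads are 15 mm wide; open, the fingers measure 128 mm over their backs; the gripper's body (75 mm by 188 mm) begins 65 mm behind the grasp point.
Start: joints at [1.244, 0.615, -0.013, 1.423, 0.008, 1.103, -0.04], TCP at [0.192, -0.621, 0.237] pointing down, gripper open.
Joint ranges: [-3.12, 3.12], [-0.3, 2.06], [-1.34, 1.32], [0.26, 2.42], [-1.36, 4.5], [0.01, 1.98], [-2.84, 2.84]. Speed limits (rad/s): [2.79, 2.79, 3.14, 3.14, 3.14, 3.14, 3.14].

### API

Orientations are given as a unit quaternion [w, x, y, z].
In Python, from workcell import arm, hand, kinematics, cams, sign_off, status gives the robot as it stands. The module is installed in compiled form; this text tells all that it offers. Calls block until the motion is done:
- arm.move_ptp(position, orientation): joint-space move of the TCP to a pose.
- arm.move_linear(position, velocity=0.15, frame=None): straight line of the TCP; frame=None keeps the orientation; velocity is the mean speed in m/s.
- arm.set_joints(angles): joint-space move.
- hand.release() and hand.gripper_close(f_grip=None): open the fingers fully, or close them until they stop; f_grip is the grip in N (None keeps the last).
- arm.hold(seconds).
- kinematics.ik(position, orientation): joint angles nearest the present ones, or None.
- cams.get_image(name): name is "scene" or "top"; returns the picture (420x560x3 uint8, red, green, blue); there is no depth.
- cams.camera_params(name): a dict with "fx", "fy", "cx", "cy" (pixels), "eye" and "rotation" of the camera in the world. Camera axes: x right, y down, z forward; pixel columns grow to the right and rows downward; lengths in m; the calibration is good to about 2 mm. A picture is of the moment at which its call begins. camera_params takes no time and is no camera call.
A pose or a line that the arm cannot do raises arm.PlanningError and nothing moves.
- sign_off(): hands the job in; it is judged then, once.
Readings, each from a call of its own:
- status.read_time_s(): time.
- status.read_joints(): joint angles.
- status.read_joint_vel(): joint speeds.
- status.read_tau(): joint torques, N m.
- status.read_tool_pos(): TCP position.
- status.read_orientation(): TCP orientation.
- status.read_wrist_force(): force on the tool from outside, world axes, zero at the start.
- status.read_ft_torque(): the same for the moment, N m.
- status.read_opening(): finger opening in m.
- status.read_grip_force(): force on a finger pad.
Only numpy, scipy, OpenCV 4.12 (cv2) and the standard library are available. Lean on these libraries where they do the work, as an engineer would, in place of code of your own. Each camera call takes 0.05 s, during which the arm holds its last target. There are 200 camera calls.

### The job

We are running out of connector housings: on the call station, press the square key directly in front of the sample connector housing lightly with the fingertips and hold it down for about half a second, then let it up. Then press the round send key in the middle of the near edge in the same way and draw the hand back up, well clear. Do not press any other key, do not press hard, and leave the four samples where they stand.

Things in the scene. Friction and masses are not known exactly. Their poses are not given: they have to be found in the camera images.
- station: call station fixed on the table: aluminium plate 240 (x) by 310 (y) by 10 mm; its near half carries a black key block (112 mm deep, top 25 mm above the table), its far half four bays between ribs 6 mm high, a sample in each behind its own key. Origin: centre of the plate's underside, on the table; x points from the keys to the samples, away from the robot, y to the left along the row of keys.
- key_a: square steel push key, 36 (x) by 40 (y) mm, number one of four from the left in a row, 74 mm apart. Origin: centre of its top face, 37 mm above the table, 12 mm above the block; axes as the station's. Sinks straight down 8 mm at most on a spring (1.4 N to start, 7 N at the bottom, then a hard stop), pressed beyond 3 mm; springs back up when let go.
- key_b: square steel push key, 36 (x) by 40 (y) mm, number two of four from the left in a row, 74 mm apart. Origin: centre of its top face, 37 mm above the table, 12 mm above the block; axes as the station's. Sinks straight down 8 mm at most on a spring (1.4 N to start, 7 N at the bottom, then a hard stop), pressed beyond 3 mm; springs back up when let go.
- key_c: square steel push key, 36 (x) by 40 (y) mm, number three of four from the left in a row, 74 mm apart. Origin: centre of its top face, 37 mm above the table, 12 mm above the block; axes as the station's. Sinks straight down 8 mm at most on a spring (1.4 N to start, 7 N at the bottom, then a hard stop), pressed beyond 3 mm; springs back up when let go.
- key_d: square steel push key, 36 (x) by 40 (y) mm, number four of four from the left in a row, 74 mm apart. Origin: centre of its top face, 37 mm above the table, 12 mm above the block; axes as the station's. Sinks straight down 8 mm at most on a spring (1.4 N to start, 7 N at the bottom, then a hard stop), pressed beyond 3 mm; springs back up when let go.
- key_send: round steel send key, 48 mm across, alone near the middle of the station's near edge, 58 mm nearer the robot than the row of square keys. Origin: centre of its top face, 39 mm above the table, 14 mm above the block. Same spring and travel as the square keys: sinks 8 mm at most, pressed beyond 3 mm, 1.4 N to start, 7 N at the bottom.
- housing: sample connector housing, a small plastic block 17 by 32 mm and 13 mm high with a row of square openings and a latch on top; loose in one of the bays (any of the four), about 95 mm behind its key and within 6 mm of its key's middle sideways, turned anyhow. Origin: centre of its underside, 10 mm above the table.
- carton: sample carton, 61 by 60 mm and 50 mm high; loose in another bay, standing like the housing. Origin: centre of its underside.
- vial: capped sample vial, 30 mm across and 64 mm high (top 74 mm above the table); loose in another bay. Origin: centre of its underside.
- tape: roll of tape lying flat, 68 mm across and 18 mm high; loose in another bay. Origin: centre of its underside.
There are look-alikes about, which are no part of the job. Of the things like the housing, leave any that is brown; of the rest the smaller one is meant.

How it is judged:
By the outcome, as a careful person would: the job done as asked, in the order asked, and still so for the second after the job is handed in, with the robot touching nothing.
It also fails if it takes over 40 s, if anything falls off the work surface, if the arm or the gripper's body presses on something with over 40 N, if the wrist force passes 120 N, or if a joint passes its speed limit or range.

## Working session

There is one attempt and no reset: what is moved stays moved. The work goes in short steps, each a Python script; the robot and the scene stay as the last script left them, time stands still between calls to the robot, and variables do not carry over. Pictures are saved under pics/ and viewed, at most 10 in all, crops included, and the job is handed in when it is done.

```bash
mkdir -p pics; python3 - <<'E'
from workcell import cams,status
import cv2
for n in("scene","top"):
    cv2.imwrite(f"pics/{n}0.png",cams.get_image(n)[:,:,::-1]); p=cams.camera_params(n); print(n,p)
print(status.read_orientation(),status.read_time_s())
E
```

```text
scene {'fx': 463.80714901011027, 'fy': 463.80714901011027, 'cx': 280.0568051805141, 'cy': 206.8373358479172, 'eye': array([0.17104449, 0.65322966, 0.624683  ]), 'rotation': array([ 0.12576307, -0.27110099,  0.86748955, -0.3976805 ])}
top {'fx': 413.43356734052026, 'fy': 413.43356734052026, 'cx': 277.68790522914543, 'cy': 201.56151072797493, 'eye': array([0.41468992, 0.13143895, 0.94980677]), 'rotation': array([-0.03933528,  0.70847867, -0.7020243 ,  0.06060191])}
[-1.12678970e-03  9.88785526e-01  1.49338131e-01 -1.90940879e-04] 0.1
```

View pics/top0.png

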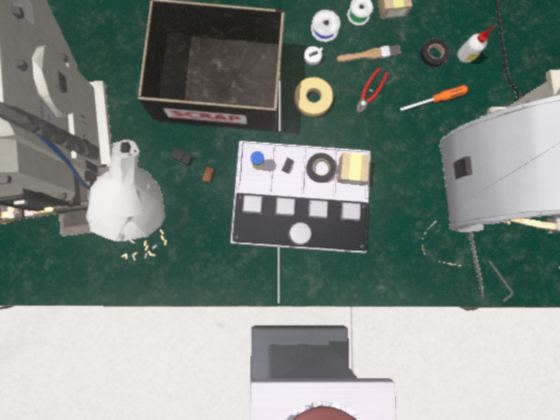

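View pics/scene0.png

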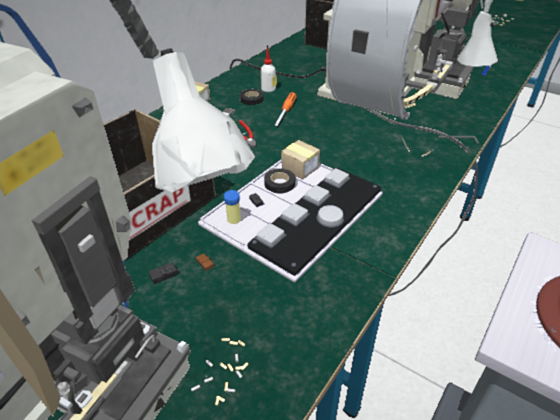

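Top view: the four samples in the bays are the vial (257,158), small black housing (288,165), tape (321,167) and carton (354,167). The square keys are at (253,204), (286,206), (318,208) and (351,210), and the send key is at (300,233). Housing-like things are the small black one in bay 2, a larger black one at (181,157) off the station, and a brown one at (208,174). The one in bay 2 fits, so the key is key_b. The silver drum is in the sweep path, so I'll measure that too.

```bash
cat >geo.py <<'E'
import numpy as np
from scipy.spatial.transform import Rotation as R
from workcell import cams
def ray(n,u,v):
    p=cams.camera_params(n); q=p["rotation"]
    d=R.from_quat(np.r_[q[1:],q[0]]).apply([(u-p["cx"])/p["fx"],(v-p["cy"])/p["fy"],1]); return p["eye"],d
def at(n,u,v,z):
    e,d=ray(n,u,v); return e+d*(z-e[2])/d[2]
E
python3 - <<'E'
from geo import *
import cv2
np.set_printoptions(precision=4,suppress=True)
print("plate",[at("top",*c,.01)[:2] for c in((239,141),(370,151),(367,251),(232,243))])
im=cv2.imread("pics/top0.png"); hsv=cv2.cvtColor(im,cv2.COLOR_BGR2HSV)
m=(cv2.cvtColor(im,cv2.COLOR_BGR2GRAY)>120).astype(np.uint8)
m[:194]=0;m[247:]=0;m[:,:238]=0;m[:,366:]=0
n,_,s,c=cv2.connectedComponentsWithStats(m)
for i in range(1,n):
    if s[i][4]>60: print("key",c[i],s[i],at("top",*c[i],.037))
print("housing",at("top",288,165,.02))
for n,p in (("scene",(294,214)),("scene",(330,215)),("scene",(256,200))): print(n,p,at(n,*p,.037 if p[0]!=256 else .02))
print("drum base",[at("scene",*c,0) for c in((327,95),(400,118))])
for z in(0,.1,.2,.3,.4): print("drum top",z,[at("top",*c,z)[:2] for c in((441,140),(452,230))])
print("drum scene upper-left",[at("scene",335,0,z)[:2] for z in (.2,.3,.4)])
a=cv2.resize(im[130:260,160:380],(792,468),interpolation=cv2.INTER_CUBIC);cv2.imwrite("pics/crop.png",a)
E
```

```text
plate [array([0.6908, 0.1951]), array([ 0.6714, -0.113 ]), array([ 0.4375, -0.1004]), array([0.453 , 0.2061])]
key [308.0952 203.9458] [ 242  194  124   26 1827] [0.5402 0.0364 0.037 ]
key [299.702  232.8232] [289 222  22  23 396] [0.4756 0.0552 0.037 ]
key [262.5954 244.2901] [238 242  53   5 131] [0.4497 0.1369 0.037 ]
housing [0.6326 0.0807 0.02  ]
scene (294, 214) [0.5282 0.095  0.037 ]
scene (330, 215) [0.4702 0.0584 0.037 ]
scene (256, 200) [0.6258 0.0869 0.02  ]
drum base [array([ 0.7564, -0.423 ,  0.    ]), array([ 0.5309, -0.4202,  0.    ])]
drum top 0 [array([ 0.7039, -0.2881]), array([ 0.4878, -0.3034])]
drum top 0.1 [array([ 0.6735, -0.2439]), array([ 0.4801, -0.2576])]
drum top 0.2 [array([ 0.643 , -0.1998]), array([ 0.4724, -0.2118])]
drum top 0.3 [array([ 0.6126, -0.1556]), array([ 0.4647, -0.166 ])]
drum top 0.4 [array([ 0.5821, -0.1114]), array([ 0.457 , -0.1203])]
drum scene upper-left [array([ 0.849 , -0.6018]), array([ 0.6893, -0.3062]), array([ 0.5297, -0.0107])]
```

View pics/crop.png

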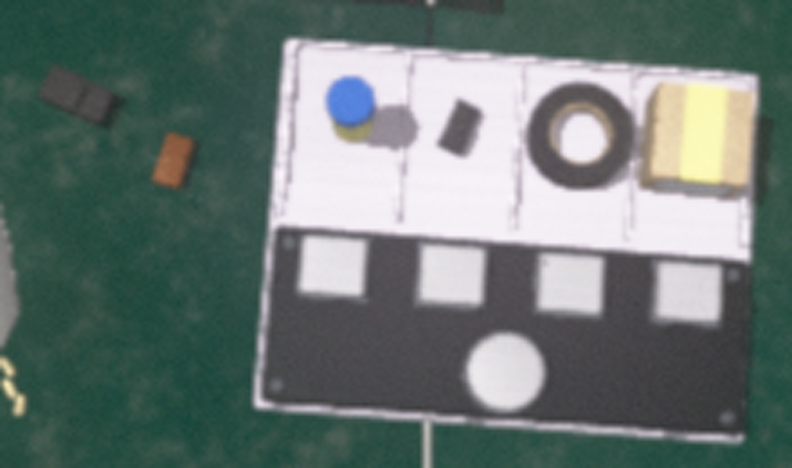

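The crop confirms it: the small black housing is in bay 2 at crop (460,128), directly behind key_b at crop (452,274). The larger black one and the brown one lie off the station. The send key is at crop (506,371). Next I'll triangulate the drum and refine the key positions.

```bash
python3 - <<'E'
from geo import *
from workcell import kinematics as k,status
np.set_printoptions(precision=4,suppress=True)
def tri(a,b):
    e1,d1=ray("top",*a);e2,d2=ray("scene",*b)
    s=np.linalg.lstsq(np.c_[d1,-d2],e2-e1,rcond=None)[0];p,q=e1+d1*s[0],e2+d2*s[1];return (p+q)/2,np.linalg.norm(p-q)
print("square",tri((462,167),(360,41)));print("corner",tri((452,228),(403,116)));print("send",tri((300.5,233.1),(330,215)))
print("B",at("top",285.6,206.1,.037),"A..D",[at("top",160+u/3.6,130+v/3.6,.037)[:2] for u,v in((333,266),(452,274),(570,284),(688,293))],"S",at("top",300.5,233.1,.039))
def down(yaw): # tool x at yaw, z down
    q=(R.from_euler('z',yaw)*R.from_euler('x',np.pi)).as_quat(); return np.r_[q[3],q[:3]]
for r in(.43,.45):
  for z in(.2,.24,.3):
    for a in(-1.27,-.6,.11):
        print(r,z,a,k.ik([r*np.cos(a),r*np.sin(a),z],down(a)))
E
```

```text
square (array([ 0.5738, -0.2063,  0.2648]), np.float64(0.004646694629579152))
corner (array([ 0.4785, -0.2615,  0.0975]), np.float64(0.012966167576002505))
send (array([0.4744, 0.0524, 0.0306]), np.float64(0.002162502231073618))
B [0.5348 0.0866 0.037 ] A..D [array([0.539 , 0.1604]), array([0.5348, 0.0867]), array([0.5294, 0.0135]), array([ 0.5245, -0.06  ])] S [0.4749 0.0536 0.039 ]
0.43 0.2 -1.27 [ 0.9231  0.3505  0.3954  2.0815 -0.1965  0.7444 -1.3987]
0.43 0.2 -0.6 [ 0.4371  0.3344  0.148   2.0764 -0.0722  0.7356 -1.5403]
0.43 0.2 0.11 [ 0.087   0.3479 -0.3279  2.0661  0.1616  0.7513 -1.8019]
0.43 0.24 -1.27 [ 0.9061  0.2901  0.4054  2.0237 -0.15    0.8557 -1.4458]
0.43 0.24 -0.6 [ 0.4447  0.2759  0.1337  2.0181 -0.0483  0.8505 -1.5655]
0.43 0.24 0.11 [ 0.1511  0.2964 -0.4022  2.0066  0.1505  0.8667 -1.7939]
0.43 0.3 -1.27 [ 0.894   0.2144  0.4025  1.924  -0.0979  1.022  -1.5014]
0.43 0.3 -0.6 [ 0.4616  0.2048  0.1074  1.9178 -0.0256  1.0203 -1.5906]
0.43 0.3 0.11 [ 0.2304  0.2318 -0.4861  1.9051  0.1252  1.0342 -1.7697]
0.45 0.2 -1.27 [ 0.9317  0.3797  0.3952  2.033  -0.2072  0.7664 -1.3892]
0.45 0.2 -0.6 [ 0.4358  0.3627  0.1559  2.0281 -0.0803  0.7564 -1.5307]
0.45 0.2 0.11 [ 0.0733  0.375  -0.3132  2.018   0.1625  0.7719 -1.7971]
0.45 0.24 -1.27 [ 0.9155  0.3222  0.4062  1.9767 -0.1639  0.8741 -1.4322]
0.45 0.24 -0.6 [ 0.4418  0.3067  0.1439  1.9712 -0.0568  0.8675 -1.555 ]
0.45 0.24 0.11 [ 0.13    0.3254 -0.3811  1.96    0.1544  0.884  -1.7921]
0.45 0.3 -1.27 [ 0.9033  0.2497  0.4065  1.8788 -0.1139  1.0356 -1.484 ]
0.45 0.3 -0.6 [ 0.4562  0.238   0.1205  1.8728 -0.033   1.0327 -1.5806]
0.45 0.3 0.11 [ 0.2062  0.2645 -0.4674  1.8602  0.1363  1.0482 -1.7763]
```

```bash
cat >>geo.py <<'E'
from workcell import arm,status
def down(yaw):
    q=(R.from_euler('z',yaw)*R.from_euler('x',np.pi)).as_quat(); return np.r_[q[3],q[:3]]
def press(x,y,top,depth=.0052):
    arm.move_linear([x,y,top+.019+.006],.08); arm.hold(.2)
    f0=status.read_wrist_force()[2]; z=top+.019+.004
    while True:
        arm.move_linear([x,y,z],.02); arm.hold(.05)
        f=status.read_wrist_force()[2]-f0
        if f>.7: break
        z-=.0007
        if z<top+.019-.004: raise SystemExit("no contact")
    p=status.read_tool_pos(); print("contact z",p,f,status.read_time_s())
    d0=max(0,(f-1.4)/700)
    arm.move_linear([x,y,z-depth+d0],.03); t=status.read_time_s(); arm.hold(.4)
    print("pressed",status.read_tool_pos(),status.read_wrist_force()-[0,0,f0])
    arm.move_linear([x,y,top+.019+.03],.06); print("held",status.read_time_s()-t,status.read_wrist_force()[2]-f0)
E
python3 - <<'E'
from geo import *
from workcell import hand,cams
import cv2
hand.gripper_close(5)
arm.set_joints([1.244,.276,0,2.018,0,.8505,-1.57])
print(status.read_tool_pos(),status.read_time_s())
arm.set_joints([-.13,.276,0,2.018,0,.8505,-1.57])
print(status.read_tool_pos(),status.read_wrist_force(),status.read_time_s())
arm.move_ptp([.5345,.0867,.12],down(-.062))
arm.move_linear([.5345,.0867,.075],.1)
print(status.read_tool_pos(),status.read_orientation(),status.read_opening(),status.read_time_s())
a=np.hstack([cams.get_image("scene")[130:290,190:400],cams.get_image("top")[130:290,200:400]])
cv2.imwrite("pics/hover.png",cv2.resize(a,None,fx=1.9,fy=1.9,interpolation=2)[:,:,::-1])
E
```

```text
[ 0.11701981 -0.41318521  0.23908628] 2.9167
[0.42740963 0.03263029 0.23882803] [-0.08540345  0.04532932 -0.1967117 ] 4.8833
[0.53485332 0.08648204 0.07586116] [-1.14072061e-04  9.99513457e-01 -3.11825306e-02  6.96615667e-04] 0.0005002641165562733 6.1917
```

View pics/hover.png

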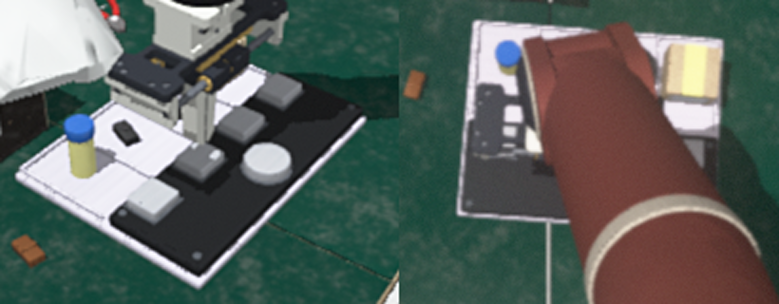

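The closed fingertips hang over the second key, key_b, at crop (200,150). The housing is directly behind it at (125,132), and the samples are untouched. I'll press it now.

```bash
python3 - <<'E'
from geo import *
press(.5345,.0867,.037)
print(status.read_tool_pos(),status.read_time_s())
E
```

```text
contact z [0.5346315  0.08671979 0.05520533] 1.2126622709371464 9.2
pressed [0.53461266 0.08670449 0.05015405] [-1.79172651 -0.2466468   4.91851519]
held 1.1500000000000004 -0.649930732614906
[0.53425715 0.08663954 0.0859267 ] 10.675
```

Key_b went down about 5 mm at 4.9 N and was let up. Next is the send key, reached at a safe height.

```bash
python3 - <<'E'
from geo import *
from workcell import cams
import cv2
arm.move_linear([.4747,.0533,.09],.1)
press(.4747,.0533,.039)
arm.move_linear([.4747,.0533,.24],.15)
arm.set_joints([-.13+.75,.276,0,2.018,0,.8505,-1.57]) if False else None
arm.hold(.3)
print(status.read_tool_pos(),status.read_wrist_force(),status.read_time_s())
cv2.imwrite("pics/end.png",cv2.resize(cams.get_image("scene")[100:300,180:410],None,fx=2.5,fy=2.5)[:,:,::-1])
E
```

```text
contact z [0.47469165 0.05329614 0.06128296] 1.0229038165811564 12.7833
pressed [0.47521756 0.05335749 0.05629001] [2.06183461 0.913015   2.22018536]
held 1.083400000000001 -0.374691271158109
[0.47450525 0.05327409 0.23953746] [-0.10275241  1.36487171 -0.26683461] 15.6583
```

View pics/end.png

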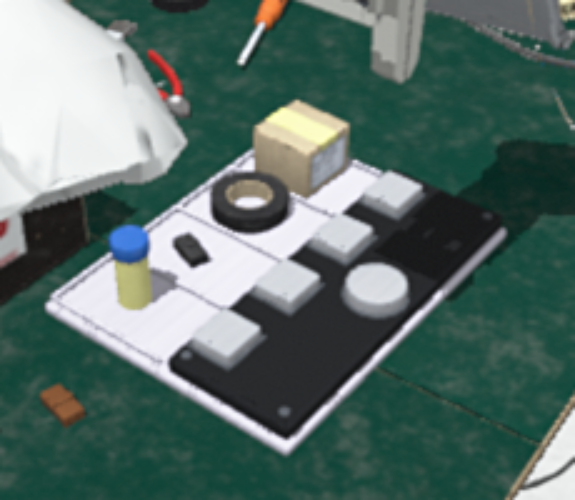

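The contact trigger was noise: contact showed with the tip at 42 mm and the final force was only 2.2 N. The send key therefore sank about 1.5 mm, less than the 3 mm it needs. I'll press it again by absolute height. The picture shows the samples undisturbed and all keys up.

```bash
python3 - <<'E'
from geo import *
x,y=.4747,.0533
arm.move_linear([x,y,.066],.12); arm.hold(.4); f0=status.read_wrist_force()
arm.move_linear([x,y,.0527],.04); arm.hold(.2)
print(status.read_tool_pos(),status.read_wrist_force()-f0); arm.hold(.2)
print(status.read_wrist_force()-f0)
arm.move_linear([x,y,.09],.06)
arm.move_linear([x,y,.26],.15); arm.hold(.4)
print(status.read_tool_pos(),status.read_wrist_force(),status.read_time_s())
E
```

```text
[0.47527681 0.05339362 0.05302125] [1.30083418 1.60383716 5.24770871]
[2.4042326  0.39555258 5.18466801]
[0.47464486 0.05328421 0.25980787] [-0.9091928  -0.34818079 -0.07644983] 21.05
```

The send key is now properly pressed, with 5.2 N at about 5 mm depth, and released. The hand is clear.

```bash
python3 -c "
from workcell import sign_off
print(sign_off())"
```

```text
the job is handed in; nothing more can be done
None
```

I pressed and released key_b (the housing's key), then the send key, each about 5 mm deep at about 5 N; the send key took a second try after a first touch too shallow to count, no sample had moved in the last picture before that try, and I handed the job in at about 21 s with the hand raised clear.

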